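Stack the empty parts tote on the loaded one, turned end for end

TASK

Stack the empty blue tote on the blue tote that has parts in it: turn it half round so that the two yellow ends lie at opposite ends and it stands level, locked inside the lower rim, on the lower tote's posts, instead of nesting down into it. Set it down rather than letting it fall, leave the loaded tote standing where it is, do not disturb the grey tote, and let go.

Things in the scene. Friction and masses are not known exactly. Their poses are not given: they have to be found in the camera images.
- empty_tote: Empty blue tote, 0.2-0.45 kg, upright on the bench; to be moved. Origin: centre of its underside; x along its length towards its yellow end, z up. 191 mm long (x), 141 wide (y) over the flared rim, 85 high; the base (lowest 33 mm) is only 156 x 106, with unevenly spaced pockets in its long sides. Four posts inside have flat tops 70 mm above the underside.
- empty_grip (a point): Middle of the top edge of the empty blue tote's black grip bar: on the tote's centre, 66 mm above its underside. The bar is an upright wall 12 mm thick (along the tote's x) across the full inside width (120 mm along y); its side faces reach down to 21 mm above the underside. Pinch it from above, closing along the tote's x; free space to the end walls 85 mm each way.
- empty_mark (a point): Middle of the yellow rim edge of the empty blue tote: 90 mm along x and 84 mm above its origin.
- loaded_tote: Blue tote of the same shape, with small metal parts fixed in it (up to 46 mm above its underside), 0.7-1.1 kg, loose on the bench. Origin: centre of underside; x towards its yellow end. Inside the rim 170 x 120 mm: a tote's base has 7 mm play all round; top 8 mm flared 45 deg. as lead-in. Another tote set the same way round nests (underside 48 mm above this one's); turned half round, 70 mm, on the posts.
- grey_tote: Grey tote of the same shape and size with a yellow end, empty, standing on the bench: a bystander. Origin: centre of its underside; x towards its yellow end.

How it is judged:
By the outcome, as a careful person would: the job done as asked, in the order asked, and still so for the second after the job is handed in, with the robot touching nothing.
It also fails if it takes over 42 s, if anything falls off the work surface, if the arm or the gripper's body presses on something with over 40 N, if the wrist force passes 120 N, or if a joint passes its speed limit or range.

ROBOT

A 7-joint arm with a two-finger parallel gripper is mounted at the origin on the work surface. World frame = base frame: x ahead of the robot, y to its left, z up, the work surface at z = 0. Lengths are in m, angles in rad, forces in N, time in s.
With the tool pointing down it reaches from about 0.35 to 0.9 m from the base axis. Payload 8.1 kg.
Tool frame: the origin (TCP) lies on the centre line of the jaws, within the pads' length; the fingertips stand 19 mm ahead of it and the grasp point (between the pads) is the TCP; z points along the fingers, y is the direction in which the jaws open and shut (so a half turn about z gives the same grasp; the last joint's range is limited). The gripper opens to 92 mm and grips with 3 to 60 N. Pads are 19 mm wide; open, the fingers measure 130 mm over their backs; the gripper's body (75 mm by 190 mm) begins 47 mm behind the grasp point.
Start: joints at [-1.305, 0.434, 0.025, 1.573, -0.012, 1.134, -0.075], TCP at [0.225, 0.583, 0.246] pointing down, gripper open.
Joint ranges: [-2.62, 2.62], [-0.44, 2.09], [-1.27, 1.32], [0.08, 2.57], [-1.32, 4.46], [0.12, 2], [-2.74, 2.74]. Speed limits (rad/s): [2.22, 2.22, 3.01, 3.01, 3.14, 3.14, 3.14].

INTERFACE

Orientations are given as a rotation vector (axis times angle).
In Python, from cell import monitor, imaging, workorder, outline_of gives the robot as it stands.
- The arm moves only by the tool move_arm, never from a script. Its argument "series" is a list of rows, each a list of 6 numbers: the shift along the world's x, y, z in cm, then the turn, a rotation vector about the world's x, y, z in degrees. A call has 1 to 8 rows; each row shifts and turns the commanded pose from where the row before left it; what a row does not reach is not made up. A row lasts 1/10 s, in which the tool goes at most 50 mm and 8.59 degrees, less where a joint would pass 70% of its speed; a pose out of reach is approached as far as the arm can. A call with a gripper value outside its range is refused whole. "grip" is the opening, from 0 (shut) to 1 (fully open), set as the call begins (left out, the last holds). The fingers move at their own pace and stop on an object; "force" is the grip in N (left out, the last holds). Time passes only in rows, so rows that do not move let the fingers close. It gives the time, the measured TCP pose, the force and the opening at its end, in the units of the state.
- monitor.observe(): the state, without advancing time (a new reading comes with each control period).
- imaging.get_image(name): name is "scene" or "side" or "wrist"; returns a dict with "color" (384x512x3 uint8, red, green, blue), "fx", "fy", "cx", "cy" (pixels), "rvec" (rotation vector, rad) and "tvec" (3), from world to camera coordinates, as OpenCV has them; the wrist camera has in their place "mount" (4x4, takes a point from camera to tool coordinates, whose origin is the TCP and whose axes are the flange's). Camera axes: x right, y down, z forward; pixel columns grow to the right and rows downward; lengths in m; the calibration is good to about 2 mm. A picture is of the moment at which its call begins: read the wrist's pose just before it. There is no depth.
- workorder.sign_off(): hands the job in, once; it reports no verdict.
Trained networks look in the newest picture that a camera, given by its name, has taken for a name from the list of things; names that differ only in an ending like _2 or _b are one class to them, and where a whole thing is asked for, a point or a joint stands for the part that bears it (a point fixed in the world has none). Each returns a list of dicts, best first, with "p" (0 to 1); they miss things now and then, are a little off and sometimes report something else, mostly with a low value. They report only what shows in the picture. A call takes as long as a camera call.
- outline_of(camera, thing): "mask" (384x512 bool, what is visible of it) and "rect" ([left, top, width, height] in pixels, round what is visible of it).
The state is a dict: "clock": time; "joints": joint angles; "dq": joint speeds; "joint_efforts": joint torques, N m; "position": TCP position; "ee_rot": TCP orientation; "force": force on the tool from outside, world axes, zero at the start; "ft_torque": the same for the moment, N m; "width": opening from 0.0 (shut) to 1.0 (fully open).
Only numpy, scipy, OpenCV 4.12 (cv2) and the standard library are available. Lean on these libraries where they do the work, as an engineer would, in place of code of your own. Each camera call takes 0.05 s, during which the arm holds its last target. There are 200 camera calls.

## Working session

There is one attempt and no reset: what is moved stays moved. The work goes in short steps, Python scripts to look and compute and a tool call to move; the robot and the scene stay as the last step left them, time stands still between calls to the robot, and variables do not carry over. Pictures are saved under pics/ and viewed, about 8 in all and at most 12, crops included, and the job is handed in when it is done.

Besides the shell and the picture viewer there is one more tool, called after "Emit:" as name([rows], argument=value, ...), one row to a line, values as JSON. move_arm: Moves the arm, as the interface text tells. Its arguments: {"type":"object","properties":{"series":{"type":"array"},"grip":{"type":"number"},"force":{"type":"number"}},"required":["series"]}

```bash
mkdir -p pics; cat > h.py <<'E'
import numpy as np, cv2
from scipy.spatial.transform import Rotation as R
from cell import monitor, imaging, workorder, outline_of
def cam(name):
    s=monitor.observe(); im=imaging.get_image(name)
    K=np.array([[im['fx'],0,im['cx']],[0,im['fy'],im['cy']],[0,0,1.]])
    if 'rvec' in im:
        Rm=R.from_rotvec(np.ravel(im['rvec'])).as_matrix(); t=np.ravel(im['tvec'])
    else:
        T=np.eye(4);T[:3,:3]=R.from_rotvec(s['ee_rot']).as_matrix();T[:3,3]=s['position']
        M=np.linalg.inv(T@np.array(im['mount'])); Rm=M[:3,:3];t=M[:3,3]
    return im['color'],K,Rm,t
def back(uv,z,K,Rm,t):
    d=Rm.T@np.linalg.inv(K)@np.array([uv[0],uv[1],1.]); c=-Rm.T@t
    return c+d*(z-c[2])/d[2]
def proj(P,K,Rm,t):
    p=(np.atleast_2d(P)@Rm.T+t)@K.T
    return p[:,:2]/p[:,2:]
E
python3 - <<'E'
from h import *
ims=[]
for n in ['scene','side','wrist']:
    c,K,Rm,t=cam(n); c=c[:,:,::-1].copy()
    for th in ['empty_tote','loaded_tote','grey_tote','empty_mark']:
        for o in outline_of(n,th)[:2]:
            m=o['mask']; v,u=np.nonzero(m); print(n,th,round(o['p'],2),o['rect'],u.mean().round(),v.mean().round(), back((u.mean(),v.mean()),.06,K,Rm,t).round(3))
    print((-Rm.T@t).round(2)); ims.append(c)
s=monitor.observe();print(s['position'],s['ee_rot'],s['width'],s['clock'])
cv2.imwrite('pics/a.png',np.vstack(ims[:2])[:, :]) if 0 else cv2.imwrite('pics/a.png',ims[0]);cv2.imwrite('pics/b.png',ims[1]);cv2.imwrite('pics/c.png',ims[2])
E
```

```text
scene empty_tote 0.8 [135.9, 100.5, 87.6, 64.3] 181.0 131.0 [ 0.468 -0.315  0.06 ]
scene grey_tote 0.83 [366.1, 198.3, 80.8, 96.6] 406.0 247.0 [0.495 0.325 0.06 ]
scene empty_mark 0.82 [138.5, 97.2, 83.7, 66.6] 182.0 131.0 [ 0.467 -0.314  0.06 ]
[1.02 0.28 0.71]
side empty_tote 0.55 [276.2, 90.1, 79.5, 62.7] 317.0 122.0 [ 0.461 -0.31   0.06 ]
side loaded_tote 0.83 [205.7, 157.5, 98.4, 76.1] 253.0 194.0 [ 0.589 -0.017  0.06 ]
side grey_tote 0.95 [223.9, 289.4, 130.0, 94.6] 285.0 341.0 [0.484 0.313 0.06 ]
side empty_mark 0.71 [279.7, 94.6, 80.4, 59.9] 317.0 122.0 [ 0.461 -0.31   0.06 ]
[0.49 0.67 0.76]
wrist grey_tote 0.62 [143.4, 321.2, 28.5, 17.0] 156.0 329.0 [0.374 0.378 0.06 ]
[0.15 0.61 0.38]
[0.22531242 0.58301121 0.24575107] [-5.76127761e-01 -3.08828537e+00 -1.35666495e-04] 1.0008865915590537 0.75
```

View pics/a.png

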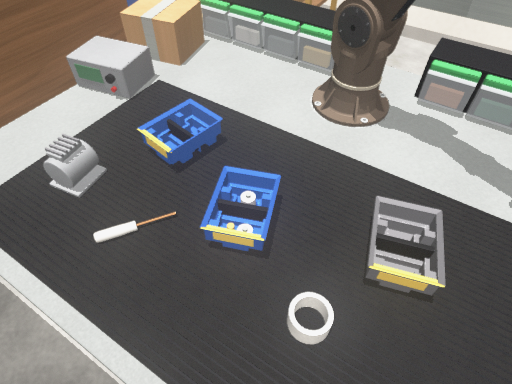

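View pics/b.png

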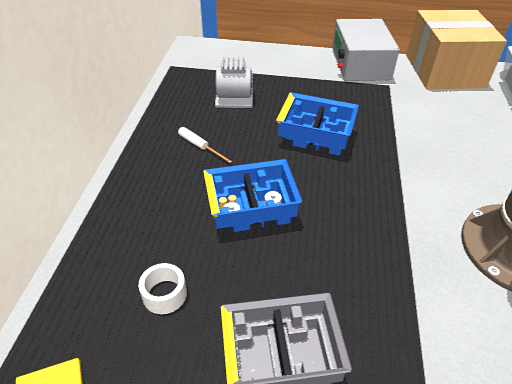

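The scene view shows the empty tote at about (181,131), the loaded one at (242,208) and the grey one at (406,247). The yellow ends of both blue totes face the viewer, roughly +x. I'll fit the poses by silhouette.

```bash
cat >> h.py <<'E'
from scipy.optimize import minimize
def boxpts(z0=0):
    r=[[sx*.0955,sy*.0705,.085] for sx in(1,-1) for sy in(1,-1)]
    r+=[[sx*.0955,sy*.0705,.078] for sx in(1,-1) for sy in(1,-1)]
    b=[[sx*.078,sy*.053,z] for sx in(1,-1) for sy in(1,-1) for z in (0,.033)]
    return np.array(r+b)+[0,0,z0]
def bluemask(c,guess,K,Rm,t,grow=12):
    hsv=cv2.cvtColor(c,cv2.COLOR_RGB2HSV)
    m=cv2.inRange(hsv,(105,120,40),(125,255,255))|cv2.inRange(hsv,(22,120,120),(33,255,255))
    x,y,z0,yaw=guess
    P=boxpts()*[1,1,1]; P=P@R.from_euler('z',yaw).as_matrix().T+[x,y,z0]
    h=cv2.convexHull(proj(P,K,Rm,t).astype(np.float32)).astype(int)
    a=np.zeros(m.shape,np.uint8); cv2.fillPoly(a,[h],255); a=cv2.dilate(a,np.ones((2*grow+1,)*2,np.uint8))
    m=cv2.morphologyEx(m&a,cv2.MORPH_OPEN,np.ones((2,2),np.uint8))
    v,u=np.nonzero(m); hh=cv2.convexHull(np.c_[u,v].astype(np.int32))
    o=np.zeros(m.shape,np.uint8); cv2.fillPoly(o,[hh],255); return o
def fit(views,guess,z0=0,masks=None,grow=12):
    """views: list of (c,K,Rm,t); guess x,y,yaw"""
    g=np.array(guess,float)
    for it in range(2):
        ms=masks or [bluemask(v[0],(g[0],g[1],z0,g[2]),*v[1:],grow=grow) for v in views]
        def cost(p,img=False):
            P=boxpts(z0)@R.from_euler('z',p[2]).as_matrix().T+[p[0],p[1],0]; J=0
            for m,v in zip(ms,views):
                h=cv2.convexHull(proj(P,*v[1:]).astype(np.float32))
                a=np.zeros(m.shape,np.uint8); cv2.fillPoly(a,[np.round(h*16).astype(np.int32)],255,cv2.LINE_AA,4)
                J+=cv2.absdiff(a,m).sum()/255./(m>0).sum()
            return J
        r=minimize(cost,g,method='Nelder-Mead',options=dict(initial_simplex=g+np.array([[0,0,0],[.02,0,0],[0,.02,0],[0,0,.2]]),xatol=1e-4,fatol=1e-5)); g=r.x
    return g,r.fun
E
python3 - <<'E'
from h import *
V=[cam('scene'),cam('side')]
for n,g in [('empty',(.465,-.312,.3)),('loaded',(.585,-.018,.0))]:
    for vv,l in ((V,'both'),(V[:1],'scene'),(V[1:],'side')):
        p,f=fit(vv,g); print(n,l,p.round(4),np.degrees(p[2]).round(1),round(f,3))
s=monitor.observe(); print(R.from_rotvec(s['ee_rot']).as_matrix().round(3))
E
```

```text
empty both [ 0.4609 -0.3116 -0.1428] -8.2 0.187
empty scene [ 0.4625 -0.3148 -0.1577] -9.0 0.058
empty side [ 0.4595 -0.3093 -0.1688] -9.7 0.126
loaded both [ 0.5913 -0.0199  0.3539] 20.3 0.073
loaded scene [ 0.5947 -0.0185  0.3606] 20.7 0.035
loaded side [ 0.5904 -0.0178  0.3623] 20.8 0.03
[[-0.933  0.361  0.   ]
 [ 0.361  0.933  0.   ]
 [ 0.     0.    -1.   ]]
```

View pics/c.png

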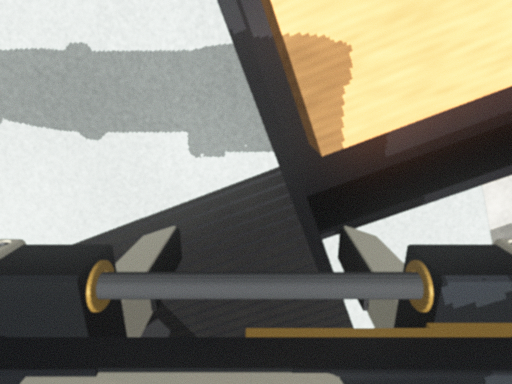

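The wrist view shows only the jaws and the bench edge. The fits agree: empty tote at about (0.462, -0.314) with yaw -9°, loaded tote at about (0.593, -0.018) with yaw 20.5°. Moving over towards the empty tote.

Emit:
move_arm([
  [2.8,-3.5,0.5,0,0,-5],
  [2.8,-3.5,0.5,0,0,-5],
  [2.8,-3.5,0.5,0,0,-5],
  [2.8,-3.5,0.5,0,0,-5],
  [2.8,-3.5,0.5,0,0,-5],
  [2.8,-3.5,0.5,0,0,-5],
  [2.8,-3.5,0.5,0,0,-5],
  [2.9,-3.8,0.5,0,0,-5],
], grip=1, force=30)

```text
clock: 1.65
position: [0.4511, 0.2988, 0.2862]
ee_rot: [-1.601, -2.703, -0.001]
force: [0.5, 0.1, 0.2]
width: 0.997
```

Emit:
move_arm([
  [0,-4.8,0,0,0,-5],
  [0,-4.8,0,0,0,-5],
  [0,-4.8,0,0,0,-5],
  [0,-4.8,0,0,0,-5],
  [0,-4.8,0,0,0,-5],
  [0,-4.8,0,0,0,-5],
  [0,-4.8,0,0,0,-4],
  [0,-4.8,0,0,0,-4],
])

```text
clock: 2.45
position: [0.45, -0.0859, 0.2862]
ee_rot: [2.394, 2.034, 0.002]
force: [0.4, 0.8, 0.0]
width: 1.002
```

```bash
python3 -c "
from h import *
s=monitor.observe();print(s['clock'],s['position'],np.round(s['joints'],3),R.from_rotvec(s['ee_rot']).as_matrix().round(3))"
```

```text
2.45 [ 0.45001189 -0.08586348  0.28615722] [-0.487  0.117  0.634  1.936 -0.078  1.111  0.016] [[ 0.161  0.987  0.001]
 [ 0.987 -0.161  0.001]
 [ 0.001  0.001 -1.   ]]
```

Emit:
move_arm([
  [0.2,-4.5,0,0,0,0],
  [0.2,-4.5,0,0,0,0],
  [0.2,-4.5,0,0,0,0],
  [0.2,-4.5,0,0,0,0],
  [0.2,-4.5,0,0,0,0],
  [0.1,-4.5,0,0,0,0],
  [0,0,0,0,0,0],
  [0,0,0,0,0,0],
])

```text
clock: 3.25
position: [0.4607, -0.3553, 0.2855]
ee_rot: [-2.394, -2.034, 0.001]
force: [-1.3, 0.4, -0.5]
width: 1.0
```

```bash
cat > look.py <<'E'
from h import *
import sys
g=[float(a) for a in sys.argv[2:6]]  # x y z0 yawdeg
v=cam('wrist'); s=monitor.observe()
print(s['clock'],s['position'].round(4) if hasattr(s['position'],'round') else s['position'],np.round(s['joints'],3), 'psi',np.degrees(np.arctan2(*R.from_rotvec(s['ee_rot']).as_matrix()[[1,0],1])).round(2))
p,f=fit([v],(g[0],g[1],np.radians(g[3])),z0=g[2],grow=25); print('wrist fit',p.round(4),np.degrees(p[2]).round(2),round(f,3))
im=v[0][:,:,::-1].copy()
P=boxpts(g[2])@R.from_euler('z',p[2]).as_matrix().T+[p[0],p[1],0]; q=proj(P,*v[1:])
for i in range(4): cv2.circle(im,tuple(int(a) for a in q[i]),3,(0,0,255),-1)
for i in (0,1): cv2.circle(im,tuple(int(a) for a in q[i]),5,(0,255,0),2)
cv2.imwrite('pics/'+sys.argv[1],im)
E
python3 look.py d.png .462 -.314 0 -9
```

```text
3.3 [ 0.4613 -0.3538  0.2855] [ 0.034  0.387  0.748  1.667 -0.279  1.198  0.688] psi -9.16
wrist fit [ 0.4612 -0.3177 -0.1689] -9.68 0.012
```

View pics/d.png

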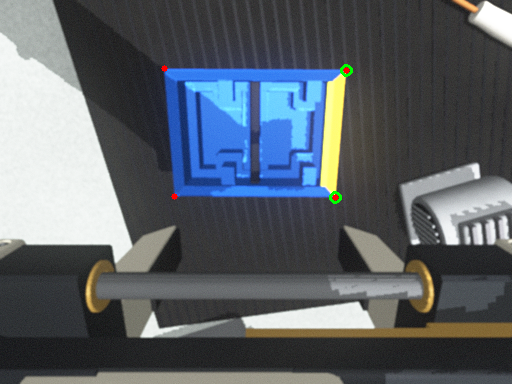

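The fitted corners sit exactly on the rim: tote at (0.461, -0.318), yaw -9.7°, yellow end at image right. The last joint is at +0.69, so I'll grasp with the tool turned -180°. The +210° turn with the tote then stays in range.

Emit:
move_arm([
  [0,0.4,0,0,0,-8.2],
  [0,0.4,0,0,0,-8.2],
  [0,0.4,0,0,0,-8.2],
  [0,0.4,0,0,0,-8.2],
  [0,0.4,0,0,0,-8.2],
  [0,0.4,0,0,0,-8.2],
  [0,0.4,0,0,0,-8.2],
  [0,0.4,0,0,0,-8.2],
])

```text
clock: 4.1
position: [0.4621, -0.3197, 0.2858]
ee_rot: [-3.113, -0.413, -0.002]
force: [0.2, 0.0, -0.2]
width: 0.999
```

Emit:
move_arm([
  [0,0.4,0,0,0,-8.2],
  [0,0,0,0,0,-8.2],
  [0,0,0,0,0,-8.2],
  [0,0,0,0,0,-8.2],
  [0,0,0,0,0,-8.2],
  [0,0,0,0,0,-8.2],
  [0,0,0,0,0,-8.2],
  [0,0,0,0,0,-8.2],
])

```text
clock: 4.9
position: [0.4621, -0.3159, 0.2855]
ee_rot: [-2.84, 1.339, 0.001]
force: [0.4, -0.3, -0.2]
width: 1.004
```

Emit:
move_arm([
  [0,0,-2,0,0,-8.2],
  [0,0,-2,0,0,-8.2],
  [0,0,-2,0,0,-8.2],
  [0,0,-2,0,0,-8.2],
  [0,0,-2,0,0,-8.2],
  [0,0,-2,0,0,-8.2],
  [0,0,0,0,0,0],
  [0,0,0,0,0,0],
])

```text
clock: 5.7
position: [0.4618, -0.3169, 0.166]
ee_rot: [-2.036, 2.393, 0.001]
force: [-0.5, -0.6, 0.7]
width: 0.999
```

```bash
cat > st.py <<'E'
from h import *
s=monitor.observe();print(round(s['clock'],2),np.round(s['position'],4),np.round(s['joints'],3),'psi',np.degrees(np.arctan2(*R.from_rotvec(s['ee_rot']).as_matrix()[[1,0],1])).round(2),'F',np.round(s['force'],1),'M',np.round(s['ft_torque'],2),'w',s['width'],'z',R.from_rotvec(s['ee_rot']).as_matrix()[:,2].round(3))
E
python3 st.py
```

```text
5.7 [ 0.4618 -0.3169  0.166 ] [-0.276  0.745  1.288  1.89  -0.795  1.149 -1.987] psi 170.79 F [-0.5 -0.6  0.7] M [ 0.08  0.12 -0.01] w 0.9991939660531868 z [-0.     0.001 -1.   ]
```

Emit:
move_arm([
  [0,0,-2.5,0,0,-0.5],
  [0,0,-2.5,0,0,0],
  [0,0,-2.5,0,0,0],
  [0,0,-2,0,0,0],
  [0,0,-1.5,0,0,0],
  [0,0,-0.6,0,0,0],
  [0,0,0,0,0,0],
])

```text
clock: 6.4
position: [0.4616, -0.3179, 0.05]
ee_rot: [-2.02, 2.405, 0.0]
force: [-0.3, 0.2, -0.4]
width: 0.996
```

Emit:
move_arm([
  [0,0,0,0,0,0],
  [0,0,0,0,0,0],
  [0,0,0,0,0,0],
  [0,0,0,0,0,0],
  [0,0,0,0,0,0],
  [0,0,0,0,0,0],
  [0,0,0,0,0,0],
  [0,0,0,0,0,0],
], grip=0, force=35)

```text
clock: 7.2
position: [0.4613, -0.318, 0.0497]
ee_rot: [2.019, -2.407, -0.0]
force: [0.3, -0.6, 0.1]
width: 0.355
```

```bash
python3 st.py
```

```text
7.2 [ 0.4613 -0.318   0.0497] [-0.181  0.87   1.116  1.982 -0.984  0.97  -1.871] psi 169.96 F [ 0.3 -0.6  0.1] M [ 0.1   0.05 -0.04] w 0.3551594697437239 z [-0.  0. -1.]
```

Emit:
move_arm([
  [0,0,0,0,0,0],
  [0,0,0,0,0,0],
  [0,0,0,0,0,0],
  [0,0,0,0,0,0],
  [0,0,0,0,0,0],
  [0,0,0,0,0,0],
])

```text
clock: 7.8
position: [0.4613, -0.318, 0.0497]
ee_rot: [2.018, -2.407, -0.0]
force: [-0.4, -0.5, 0.3]
width: 0.131
```

```bash
python3 st.py
```

```text
7.8 [ 0.4613 -0.318   0.0497] [-0.181  0.87   1.116  1.982 -0.984  0.97  -1.871] psi 169.96 F [-0.4 -0.5  0.3] M [ 0.06  0.11 -0.01] w 0.1314573881245136 z [-0.  0. -1.]
```

Emit:
move_arm([
  [0,0,0.5,0,0,0],
  [0,0,1.5,0,0,0],
  [0,0,3,0,0,0],
  [0,0,3,0,0,0],
  [0,0,3,0,0,0],
  [0,0,3,0,0,0],
  [0,0,3,0,0,0],
  [0,0,2,0,0,0],
])

```text
clock: 8.6
position: [0.4609, -0.3188, 0.2427]
ee_rot: [-2.017, 2.408, -0.003]
force: [0.4, -0.2, -4.6]
width: 0.128
```

```bash
python3 st.py; python3 - <<'E'
from h import *
V=[cam('scene'),cam('side')]
print(fit(V,(.592,-.018,.35)),fit(V[1:],(.592,-.018,.35)))
E
```

```text
8.6 [ 0.4609 -0.3188  0.2427] [-0.302  0.604  1.286  1.798 -0.62   1.221 -2.153] psi 169.89 F [ 0.4 -0.2 -4.6] M [ 0.04  0.03 -0.  ] w 0.12752727741929304 z [ 0.002 -0.001 -1.   ]
(array([ 0.59119068, -0.01994984,  0.35850801]), np.float64(0.07539568597056395)) (array([ 0.59057141, -0.01974866,  0.34960702]), np.float64(0.02921653509888804))
```

Emit:
move_arm([
  [0.8,0.6,0.5,0,0,8.1],
  [0.8,0.6,0.5,0,0,8.1],
  [0.8,0.6,0.5,0,0,8.1],
  [0.8,0.6,0.5,0,0,8.1],
  [0.8,0.6,0,0,0,8.1],
  [0.8,0.6,0,0,0,8.1],
  [0.8,0.6,0,0,0,8.1],
  [0.8,0.6,0,0,0,8.1],
])

```text
clock: 9.5
position: [0.5248, -0.2693, 0.2585]
ee_rot: [-2.997, 0.943, 0.004]
force: [0.4, -0.3, -3.9]
width: 0.131
```

Emit:
move_arm([
  [0.8,0.6,0,0,0,8.1],
  [0.8,0.6,0,0,0,8.1],
  [0.8,0.6,0,0,0,8.1],
  [0.8,0.6,0,0,0,8.1],
  [0.8,0.6,0,0,0,8.1],
  [0.8,0.6,0,0,0,8.1],
  [0.8,0.6,0,0,0,8.1],
  [0.8,0.6,0,0,0,8.1],
])

```text
clock: 10.3
position: [0.5886, -0.2216, 0.2581]
ee_rot: [-3.034, -0.809, 0.004]
force: [0.5, -0.4, -4.2]
width: 0.125
```

Emit:
move_arm([
  [0.8,0.6,0,0,0,8.1],
  [0.8,0.6,0,0,0,8.1],
  [0.8,0.6,0,0,0,8.1],
  [0.8,0.6,0,0,0,8.1],
  [0.8,0.6,0,0,0,8.1],
  [0.8,0.6,0,0,0,8.1],
  [0.8,0.6,0,0,0,8.1],
  [0.7,0.5,0,0,0,8.1],
])

```text
clock: 11.1
position: [0.6516, -0.1746, 0.2577]
ee_rot: [-2.127, -2.308, 0.003]
force: [0.4, -0.5, -4.9]
width: 0.128
```

Emit:
move_arm([
  [0,0,0,0,0,8.1],
  [0,0,0,0,0,8.1],
  [0,0,0,0,0,0],
  [0,0,0,0,0,0],
])

```text
clock: 11.5
position: [0.6516, -0.1752, 0.2585]
ee_rot: [-1.794, -2.576, 0.001]
force: [1.0, -0.2, -4.6]
width: 0.131
```

```bash
python3 st.py; python3 look.py e.png .592 -.019 0 20.5
```

```text
11.5 [ 0.6516 -0.1752  0.2585] [ 0.011  0.515  0.276  1.433 -0.143  1.215  0.657] psi 20.3 F [ 1.  -0.2 -4.6] M [-0.05  0.06 -0.02] w 0.13082700898651634 z [-0.002  0.001 -1.   ]
11.55 [ 0.6518 -0.1752  0.2588] [ 0.011  0.515  0.276  1.433 -0.143  1.216  0.658] psi 20.31
wrist fit [ 0.5963 -0.03    0.3493] 20.02 0.06
```

View pics/e.png

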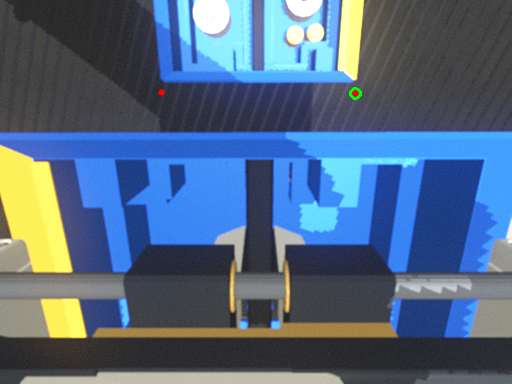

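The loaded tote's near rim corners are at about (162,81) and (357,79), the right one being its yellow end. The held tote's yellow end is at the left, so they are opposed as wanted. The held tote spoiled the fit, so I'll use the corners directly.

```bash
python3 - <<'E'
from h import *
v=cam('wrist'); c=v[0]
hsv=cv2.cvtColor(c,cv2.COLOR_RGB2HSV)
m=cv2.inRange(hsv,(105,120,40),(125,255,255))|cv2.inRange(hsv,(22,120,120),(33,255,255)); m[110:]=0
vv,uu=np.nonzero(m)
bot=np.array([(u,vv[uu==u].max()) for u in range(175,345)]); a,b=np.polyfit(bot[:,0],bot[:,1]+.5,1)
L=np.array([(uu[vv==r].min(),r) for r in range(5,70)]);Rr=np.array([(uu[vv==r].max()+1,r) for r in range(5,70)])
def cor(S):
    k=np.polyfit(S[:,1],S[:,0],1); y=(a*k[1]+b)/(1-a*k[0]); return np.array([k[0]*y+k[1],y])
p=cor(L),cor(Rr); print(p,m[0].any())
A,B=[back(q,.085,*v[1:]) for q in p]
d=(B-A)[:2]; yaw=np.arctan2(d[1],d[0]); print('len',np.hypot(*d),'yaw',np.degrees(yaw))
C=(A+B)[:2]/2+.0705*np.array([-np.sin(yaw),np.cos(yaw)]); print('centre',C)
V=[cam('scene')]
print('scene',fit(V,(.592,-.018,.35)))
E
python3 st.py
```

```text
(array([160.63268497,  90.48482644]), array([355.49681052,  93.36683688])) True
len 0.1923115298925949 yaw 19.51005372841422
centre [ 0.59651377 -0.02902892]
scene (array([ 0.59498306, -0.01851625,  0.35841031]), np.float64(0.034035083631392744))
11.65 [ 0.6521 -0.175   0.2593] [ 0.011  0.514  0.276  1.432 -0.143  1.216  0.659] psi 20.41 F [-0.3  1.1 -4.5] M [-0.06  0.   -0.05] w 0.131710718846034 z [-0.001  0.    -1.   ]
```

```bash
python3 - <<'E'
from h import *
v=cam('wrist'); c=v[0]
print(c[70:98:2,230].tolist())
for p in [((161,81.5),(357.5,80))]:
    A,B=[back(q,.085,*v[1:]) for q in p]
    d=(B-A)[:2]; yaw=np.arctan2(d[1],d[0]); print('len',np.hypot(*d),'yaw',np.degrees(yaw))
    print('centre',(A+B)[:2]/2+.0705*np.array([-np.sin(yaw),np.cos(yaw)]))
P=boxpts(); P=P@R.from_euler('z',np.radians(20.5)).as_matrix().T+[.593,-.019,0]; print(proj(P,*v[1:]).round(1).tolist()); print((-v[2].T@v[3]),v[2][2])
E
```

```text
[[126, 233, 255], [74, 157, 254], [59, 129, 244], [62, 133, 243], [58, 127, 240], [54, 107, 229], [44, 69, 151], [48, 53, 98], [53, 62, 105], [48, 55, 95], [47, 56, 93], [46, 50, 92], [57, 61, 96], [55, 65, 95]]
len 0.19214756604274952 yaw 20.82460025376599
centre [ 0.59264005 -0.0194917 ]
[[373.2, -99.1], [357.0, 80.2], [144.9, -98.7], [161.6, 80.5], [370.3, -94.1], [354.8, 80.6], [147.8, -93.7], [163.8, 80.9], [328.5, -33.0], [335.7, -46.2], [322.7, 68.5], [328.6, 66.0], [189.7, -32.8], [182.5, -46.0], [195.8, 68.7], [189.9, 66.2]]
[ 0.62249873 -0.0984655   0.39806858] [ 0.10545084 -0.28176433 -0.95367132]
```

Refined loaded pose: (0.593, -0.019), yaw 20.6°. The overall rim length comes out at 192 mm against the given 191. Moving above it and partly down.

Emit:
move_arm([
  [-0.9,2.6,0,0,0,0.2],
  [-1,2.6,0,0,0,0],
  [-1,2.6,0,0,0,0],
  [-1,2.6,0,0,0,0],
  [-1,2.6,0,0,0,0],
  [-1,2.6,0,0,0,0],
  [0,0,0,0,0,0],
  [0,0,0,0,0,0],
])

```text
clock: 12.5
position: [0.5933, -0.0184, 0.26]
ee_rot: [1.784, 2.586, 0.0]
force: [-0.1, -1.5, -3.8]
width: 0.13
```

Emit:
move_arm([
  [0,0,-1.5,0,0,0],
  [0,0,-1.5,0,0,0],
  [0,0,-1.5,0,0,0],
  [0,0,-1.5,0,0,0],
  [0,0,-1.5,0,0,0],
  [0,0,-1.5,0,0,0],
  [0,0,-1,0,0,0],
  [0,0,0,0,0,0],
])

```text
clock: 13.3
position: [0.5927, -0.0201, 0.1584]
ee_rot: [-1.786, -2.583, 0.003]
force: [-0.1, -0.2, -4.8]
width: 0.133
```

```bash
python3 st.py; python3 - <<'E'
from h import *
c=[cam(n)[0][:,:,::-1] for n in('scene','side')]
a=cv2.resize(c[0][120:290,160:360],None,fx=2,fy=2); b=cv2.resize(c[1][90:260,160:360],None,fx=2,fy=2)
cv2.imwrite('pics/f.png',np.hstack([a,b]))
E
```

```text
13.3 [ 0.5927 -0.0201  0.1584] [-0.213  0.471  0.221  1.769 -0.125  0.917  0.422] psi 20.67 F [-0.1 -0.2 -4.8] M [0.01 0.06 0.04] w 0.13288273686535154 z [-0.002 -0.001 -1.   ]
```

View pics/f.png

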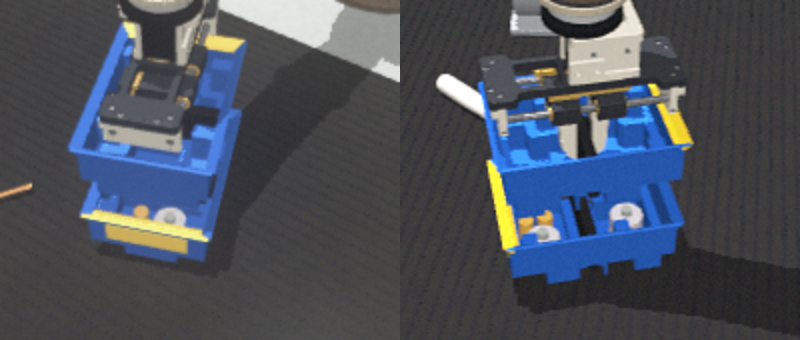

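The held tote hovers lined up over the loaded one with the yellow ends opposed. Lowering gently.

Emit:
move_arm([
  [0,0.1,-0.6,0,0,0],
  [0,0,-0.6,0,0,0],
  [0,0,-0.6,0,0,0],
  [0,0,-0.5,0,0,0],
  [0,0,-0.4,0,0,0],
  [0,0,-0.3,0,0,0],
  [0,0,-0.3,0,0,0],
  [0,0,0,0,0,0],
])

```text
clock: 14.2
position: [0.5931, -0.018, 0.1263]
ee_rot: [-1.784, -2.585, 0.001]
force: [0.6, 0.3, -4.8]
width: 0.128
```

Emit:
move_arm([
  [0,0,-0.15,0,0,0],
  [0,0,-0.1,0,0,0],
  [0,0,-0.1,0,0,0],
  [0,0,-0.05,0,0,0],
  [0,0,0,0,0,0],
])

```text
clock: 14.7
position: [0.5933, -0.018, 0.1227]
ee_rot: [-1.785, -2.585, -0.0]
force: [0.2, 0.4, -4.7]
width: 0.13
```

```bash
python3 st.py
```

```text
14.7 [ 0.5933 -0.018   0.1227] [-0.207  0.513  0.209  1.803 -0.137  0.84   0.431] psi 20.76 F [ 0.2  0.4 -4.7] M [-0.06  0.04 -0.02] w 0.13008135601883056 z [-0.  0. -1.]
```

Underside about 3 mm above the posts and still hanging freely.

Emit:
move_arm([
  [0,0,-0.1,0,0,0],
  [0,0,-0.1,0,0,0],
  [0,0,-0.05,0,0,0],
  [0,0,-0.03,0,0,0],
  [0,0,0,0,0,0],
])

```text
clock: 15.2
position: [0.5933, -0.018, 0.1199]
ee_rot: [-1.785, -2.585, 0.0]
force: [0.0, -1.3, -4.4]
width: 0.132
```

```bash
python3 st.py
```

```text
15.2 [ 0.5933 -0.018   0.1199] [-0.206  0.516  0.208  1.805 -0.138  0.834  0.431] psi 20.77 F [ 0.  -1.3 -4.4] M [-0.08  0.03  0.02] w 0.13203091195856864 z [-0. -0. -1.]
```

Emit:
move_arm([
  [0,0,-0.05,0,0,0],
  [0,0,-0.05,0,0,0],
  [0,0,0,0,0,0],
])

```text
clock: 15.5
position: [0.5934, -0.018, 0.1197]
ee_rot: [1.785, 2.585, 0.001]
force: [-3.0, -0.1, 4.9]
width: 0.131
```

```bash
python3 st.py
```

```text
15.5 [ 0.5934 -0.018   0.1197] [-0.206  0.517  0.208  1.806 -0.139  0.833  0.432] psi 20.76 F [-3.  -0.1  4.9] M [-0.08  0.72  0.04] w 0.13055844711976752 z [ 0.  0. -1.]
```

Contact came at z = 0.1197, exactly the 70 mm post height. Releasing and retreating.

Emit:
move_arm([
  [0,0,0,0,0,0],
  [0,0,0,0,0,0],
  [0,0,0,0,0,0],
  [0,0,0,0,0,0],
  [0,0,0,0,0,0],
  [0,0,0,0,0,0],
  [0,0,0,0,0,0],
  [0,0,0,0,0,0],
], grip=0.6)

```text
clock: 16.3
position: [0.5933, -0.018, 0.1189]
ee_rot: [1.785, 2.585, 0.0]
force: [0.7, 0.7, 0.3]
width: 0.601
```

Emit:
move_arm([
  [0,0,0.5,0,0,0],
  [0,0,1.5,0,0,0],
  [0,0,2,0,0,0],
  [0,0,3,0,0,0],
  [0,0,3,0,0,0],
  [0,0,3,0,0,0],
  [0,0,3,0,0,0],
  [0,0,3,0,0,0],
])

```text
clock: 17.1
position: [0.5931, -0.0181, 0.3107]
ee_rot: [1.785, 2.585, 0.0]
force: [0.2, -0.0, -0.7]
width: 0.598
```

```bash
python3 st.py; python3 - <<'E'
from h import *
V=[cam(n) for n in('scene','side')]
c=[v[0][:,:,::-1].copy() for v in V]
# expected upper rim at z=.155, yaw 200.6
for v,im in zip(V,c):
    P=boxpts(.07)@R.from_euler('z',np.radians(200.6)).as_matrix().T+[.593,-.019,0]
    for q in proj(P,*v[1:])[:4]: cv2.circle(im,tuple(int(round(a)) for a in q),1,(0,0,255),-1)
a=cv2.resize(c[0][120:290,160:360],None,fx=2,fy=2); b=cv2.resize(c[1][90:260,160:360],None,fx=2,fy=2)
cv2.imwrite('pics/g.png',np.hstack([a,b]))
E
```

```text
17.1 [ 0.5931 -0.0181  0.3107] [-0.241  0.338  0.251  1.571 -0.087  1.243  0.387] psi 20.76 F [ 0.2 -0.  -0.7] M [-0.1  0.   0. ] w 0.5978362002595715 z [ 0.  0. -1.]
```

View pics/g.png

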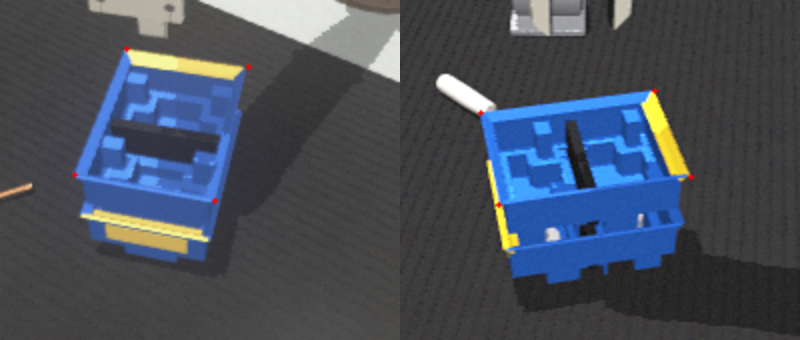

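The predicted rim corners (z = 155 mm, level) land on the actual upper rim corners in both views. The yellow ends are opposite and the gripper is clear.

```bash
python3 -c "
from h import *
V=[cam('side')]; print(outline_of('side','grey_tote')[0]['rect']); print(workorder.sign_off())"
```

```text
[221.2, 295.6, 134.0, 88.4]
the job is handed in; nothing more can be done
None
```

The empty tote is stacked on the loaded tote, turned half round so the yellow ends are at opposite ends. I released it, backed the gripper about 19 cm straight up, and handed the job in at about 17 s of the 42 s allowed.

- **Placement:** I gripped the tote by its bar, turned it about 210°, and lowered it slowly. Contact came with the tool at 0.1197 m, which is the 70 mm post height, with about 5 N net on the wrist.
- **Level and fit:** In both fixed cameras the four upper rim corners matched the predicted level pose, 155 mm high over the loaded tote's measured pose. The loaded tote looked unmoved in the picture, though I did not re-measure it afterwards.
- **Grey tote:** The arm stayed well above it. The network's box for it moved a few pixels between the first and last looks ([224, 289, 130, 95] to [221, 296, 134, 88]). I took that as detector noise and did not check further.
- **Check that disagreed:** One wrist-camera fit of the loaded tote was about 1 cm off in y because its shaded side wall was counted. I replaced it with a fit to the rim corners, which agreed with the two fixed cameras to about 2 mm.

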